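# Close the casting mould and hold its end board home

## Robot

A 6-joint arm with a two-finger parallel gripper is mounted at the origin on the work surface. World frame = base frame: x ahead of the robot, y to its left, z up, the work surface at z = 0. Lengths are in m, angles in rad, forces in N, time in s.
With the tool pointing down it reaches from about 0.375 to 0.925 m from the base axis. Payload 5.7 kg.
Tool frame: the origin (TCP) lies midway between the tips of the shut fingers; the grasp point (between the pads) lies 19 mm behind it; z points along the fingers, y is the line along which they close (so a half turn about z gives the same grasp; the last joint's range is limited). The gripper opens to 88 mm and grips with 3 to 60 N. Pads are 20 mm wide; open, the fingers measure 115 mm over their backs; the gripper's body (75 mm by 178 mm) begins 61 mm behind the grasp point.
Start: joints at [-1.28, 0.359, 1.51, -0, 1.272, -0.115], TCP at [0.237, -0.551, 0.223] pointing down, gripper open.
Joint ranges: [-2.97, 2.97], [-1.01, 2.36], [0.21, 2.38], [-0.96, 4.11], [0.2, 2.71], [-2.98, 2.98]. Speed limits (rad/s): [2.39, 2.39, 3.14, 3.14, 3.14, 3.14].

## Interface

Orientations are given as a unit quaternion [x, y, z, w].
In Python, from bench import move_ptp, servo_line, goto_joints, move_gripper, sleep, inverse_kinematics, capture, PlanningError, close_job, spot_in, silhouettes, current_clock, current_joint_pos, current_qvel, current_joint_torque, current_position, current_orientation, current_force, current_torque, current_finger_gap, current_grip_force gives the robot as it stands. Calls block until the motion is done:
- move_ptp(position, orientation): joint-space move of the TCP to a pose.
- servo_line(position, orientation=None, rate=0.15, contact_N=None): straight line of the TCP; orientation=None keeps the orientation; rate is the mean speed in m/s. With contact_N (N) it stops when the force on the tool has changed by that much, and returns True; else False.
- goto_joints(angles): joint-space move.
- move_gripper(opening): finger opening in m; the grip force is fixed at half the most; returns when the fingers have stopped.
- sleep(seconds).
- inverse_kinematics(position, orientation): joint angles nearest the present ones, or None.
- capture(name): name is "scene" or "top" or "wrist"; returns a dict with "image" (480x640x3 uint8, blue, green, red), "range_z" (480x640 float32, m along the optical axis (not along the pixel's ray), 0 where there is no reading), "intrinsics" (3x3 intrinsics, pixels), "R" (3x3) and "t" (3): a world point X has camera coordinates R X + t. Camera axes: x right, y down, z forward; pixel columns grow to the right and rows downward; lengths in m; the calibration is good to about 2 mm. A picture is of the moment at which its call begins.
A pose or a line that the arm cannot do raises PlanningError and nothing moves.
- close_job(): hands the job in; it is judged then, once.
Trained networks look in the newest picture that a camera, given by its name, has taken for a name from the list of things; names that differ only in an ending like _2 or _b are one class to them, and where a whole thing is asked for, a point or a joint stands for the part that bears it (a point fixed in the world has none). Each returns a list of dicts, best first, with "conf" (0 to 1); they miss things now and then, are a little off and sometimes report something else, mostly with a low value. They report only what shows in the picture. A call takes as long as a camera call. They do not tell look-alikes from the thing itself.
- spot_in(camera, query): "xy" ([column, row] in pixels, amid what is visible of it).
- silhouettes(camera, query): "region" (480x640 bool, what is visible of it) and "xy" ([column, row] in pixels, amid what is visible of it).
Readings, each from a call of its own:
- current_clock(): time.
- current_joint_pos(): joint angles.
- current_qvel(): joint speeds.
- current_joint_torque(): joint torques, N m.
- current_position(): TCP position.
- current_orientation(): TCP orientation.
- current_force(): force on the tool from outside, world axes, zero at the start.
- current_torque(): the same for the moment, N m.
- current_finger_gap(): finger opening in m.
- current_grip_force(): force on a finger pad.
Only numpy, scipy, OpenCV 4.12 (cv2) and the standard library are available. Lean on these libraries where they do the work, as an engineer would, in place of code of your own. Each camera call takes 0.05 s, during which the arm holds its last target. There are 200 camera calls.

## Task

Take the wide board out of the wooden rack, lower it upright behind the metal lip at the open end of the casting mould, centred so that it closes the opening, and push it down fully home against the sprung rubber seal in the slot. Finish while still holding it pressed home with the gripper, ready for taping: do not let go or ease off. Leave the narrow board in the rack, and the bottle, tape roll and cup, where they are.

Things in the scene. Friction and masses are not known exactly. Their poses are not given: they have to be found in the camera images.
- mould: Plaster-casting mould, fixed to the table: plywood base 12 mm thick (x -140 to +25, y +-85 mm) with a U of three dark walls 15 mm thick, tops 62 mm above the table. Origin on the table under the middle of the slot at the open end; x points out of the open end, y along the slot. Side walls centred at y = +-49.5 mm, 84 mm opening between; inside of back wall at x = -116.5 mm
- slot (a point): middle of the slot's floor, on the mould's base, 12 mm above the table; axes as the mould's. The slot is 17 mm wide (x = -8.5 to +8.5 mm), open upwards. In it stands a black rubber seal bar 13 mm wide, 112 mm long, its top 12 mm above this point until pressed, 6 mm when fully down
- wall_ends (a point): point midway between the two side walls' end faces, at their top: x = -8.5 mm from the slot's middle, 62 mm above the table. These rigid end faces are the inner side of the slot; they rise 26 mm above the lip, so a board can be felt against them before it goes down
- lip (a point): middle of the top of the upright aluminium lip that is the slot's outer side: rigid, 4 mm thick (x = +8.5 to +12.5 mm from the slot's middle), 150 mm long in y, top 36 mm above the table
- seal (a joint): how far the sprung seal bar in the slot is pressed down, m: 0 free, 0.006 fully down on its stop. The spring needs 4 N to start it and about 9 N to hold it fully down; it pushes the board up again when let go
- gate: the wide board: plain dark wooden board, loose, 120 mm wide (its y), 12 mm thick (its x), 95 mm tall (its z), about 90 g, standing upright in one of the rack's two grooves. Origin at the middle of its underside. The two faces are alike. Pinch it across its thickness near the top edge
- offcut: the narrow board, to be left alone: same wood, thickness and height, but only 75 mm wide (its y); origin at the middle of its underside. Stands in the other groove of the rack
- rack: light wooden rack fixed to the table, 135 mm (x) by 130 mm (y), 30 mm high, origin under its middle. Two grooves 15 mm wide run along its y, centred at x = -42 and +42 mm, open upwards and at both ends; their floor is 8 mm above the table. Which board is in which groove changes, and rack and mould may swap sides of the table
- bottle: white closed plastic bottle, 60 mm across, 170 mm high, origin at the middle of its base; leave it alone
- tape: roll of paper tape, 90 mm across, 45 mm high, origin at the middle of its underside; leave it alone
- cup: clear plastic cup, 72 mm across, 90 mm high, origin at the middle of its base; leave it alone
Mind the look-alikes: they are no part of the job. Leave any purple look-alike of the gate alone.

How it is judged:
On the way, in this order (a step that is already met when the one before it is completed fails the run):
1. the wide board is lifted clear of the rack (height (world z) of gate above 0.034 m), for 0.1 s.
2. its lower edge is in the slot behind the lip, square to it and over the seal (x of gate in the frame of slot between -0.006 and 0.006 m and y of gate in the frame of slot between -0.015 and 0.015 m and angle between gate's own z axis and vertical below 0.12 rad and angle between the x axis of gate and the x axis of mould, either way round below 0.08 rad and z of gate in the frame of slot below 0.018 m), for 0.1 s.
At the end, for the whole second after the job is handed in: The wide board is in the slot: within 6 mm across it, 15 mm along it, 0.12 rad of upright, 0.08 rad of parallel; its lower edge under 9 mm above the slot floor, the seal pressed at least 4.5 of its 6 mm, the fingers still bearing on the board with over 2 N (x of gate in the frame of slot between -0.006 and 0.006 m and y of gate in the frame of slot between -0.015 and 0.015 m and angle between gate's own z axis and vertical below 0.12 rad and angle between the x axis of gate and the x axis of mould, either way round below 0.08 rad and z of gate in the frame of slot below 0.009 m and value of joint seal above 0.0045 m and contact force between the fingers and gate above 2 N); the arm keeps its last pose, push and grip.
It fails at once if the narrow board is moved more than 20 mm (distance of offcut from where it was at the start of the episode above 0.02 m).
It fails at once if the bottle is moved more than 30 mm (distance of bottle from where it was at the start of the episode above 0.03 m).
It fails at once if the tape roll is moved more than 30 mm (distance of tape from where it was at the start of the episode above 0.03 m).
It fails at once if the cup is moved more than 30 mm (distance of cup from where it was at the start of the episode above 0.03 m).
It also fails if it takes over 43 s, if anything falls off the work surface, if the arm or the gripper's body presses on something with over 40 N, if the wrist force passes 120 N, or if a joint passes its speed limit or range.

## Working session

There is one attempt and no reset: what is moved stays moved. The work goes in short steps, each a Python script; the robot and the scene stay as the last script left them, time stands still between calls to the robot, and variables do not carry over. Pictures are saved under pics/ and viewed, at most 10 in all, crops included, and the job is handed in when it is done.

```bash
mkdir -p pics; ls; python3 - <<'E'
from bench import *
import cv2,numpy as np
a=capture("scene");b=capture("top")
np.savez('c0.npz',**{k+n:v[k] for n,v in (('s',a),('t',b)) for k in v if k!='name'})
cv2.imwrite('pics/scene.png',a['image']);cv2.imwrite('pics/top.png',b['image'])
for n in('gate','offcut','rack','mould','slot','lip','seal','bottle','tape','cup'):
  for c in('top','scene'):
    print(n,c,[(np.round(d['xy']).tolist(),round(d['conf'],2)) for d in spot_in(c,n)[:4]])
print(current_clock())
E
```

```text
pics
gate top [([249.0, 242.0], 0.88), ([260.0, 356.0], 0.63)]
gate scene [([390.0, 264.0], 0.89), ([437.0, 177.0], 0.85)]
offcut top [([270.0, 282.0], 0.69)]
offcut scene [([392.0, 220.0], 0.73), ([392.0, 262.0], 0.51)]
rack top [([266.0, 270.0], 0.92)]
rack scene [([386.0, 277.0], 0.97)]
mould top [([269.0, 282.0], 0.7), ([441.0, 263.0], 0.62)]
mould scene [([234.0, 179.0], 0.88), ([390.0, 263.0], 0.55), ([356.0, 365.0], 0.46)]
slot top [([439.0, 265.0], 0.95)]
slot scene [([234.0, 181.0], 0.68)]
lip top [([442.0, 265.0], 0.83), ([251.0, 242.0], 0.24)]
lip scene [([231.0, 183.0], 0.58)]
seal top [([446.0, 239.0], 0.75)]
seal scene [([215.0, 196.0], 0.62), ([391.0, 223.0], 0.23)]
bottle top [([325.0, 143.0], 0.83), ([268.0, 282.0], 0.56)]
bottle scene [([258.0, 315.0], 0.71)]
tape top [([469.0, 130.0], 0.7)]
tape scene [([115.0, 253.0], 0.87), ([356.0, 364.0], 0.7), ([388.0, 250.0], 0.67)]
cup top [([239.0, 147.0], 0.61), ([444.0, 268.0], 0.52)]
cup scene [([355.0, 364.0], 0.76)]
1.1
```

View pics/scene.png

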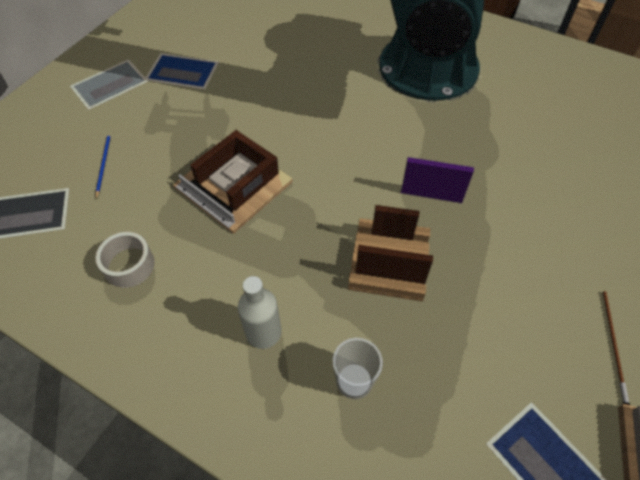

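View pics/top.png

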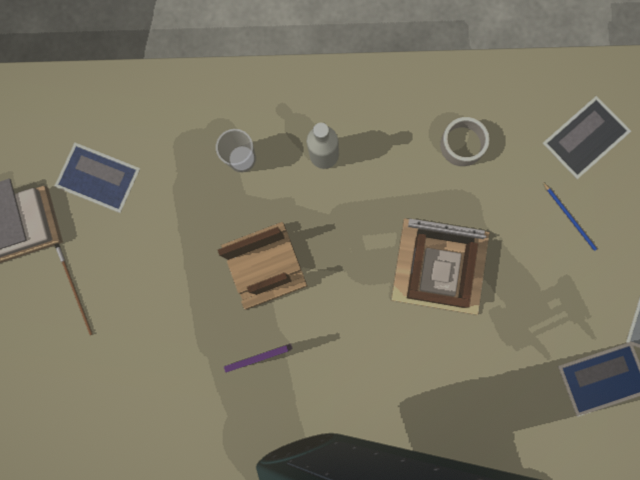

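Scene view: the wide dark board is at (393,264) and the narrow dark board at (396,221), both in the rack. The purple look-alike stands free at (437,180), and the mould is at (234,180) with its lip facing lower-left. Top view: wide board (251,242), narrow board (270,284), purple (258,358), mould (440,265) with its slot and lip at (447,229).
Could be mistaken for the gate: narrow board (270,284) and purple board (258,358). I choose the dark wide one at (251,242).

```bash
cat > h.py <<'E'
import numpy as np,cv2
def cloud(c):
    z=c['range_z'];v,u=np.mgrid[:480,:640];K=c['intrinsics']
    p=np.stack([(u-K[0,2])/K[0,0]*z,(v-K[1,2])/K[1,1]*z,z],-1)
    P=(p-c['t'])@c['R']; P[z<=0]=np.nan; return P
def proj(c,X):
    q=np.atleast_2d(X)@c['R'].T+c['t'];q=q@c['intrinsics'].T;return q[:,:2]/q[:,2:]
def rect(P,m):
    q=P[m][:,:2]; (c,s,a)=cv2.minAreaRect((q*1000).astype(np.float32)); return np.round(c,1),np.round(s,1),round(a,1),len(q)
def load(n):
    d=np.load('c0.npz'); return {k:d[k+n] for k in('image','range_z','intrinsics','R','t')}
E
python3 - <<'E'
from h import *
img=[]
for n in 'ts':
  c=load(n);P=cloud(c);z=P[...,2]
  print(n,'cam',-c['R'].T@c['t'],c['intrinsics'][0,0])
  wins={'t':{'gate':(205,300,222,265),'off':(240,310,268,300),'purple':(215,300,340,378),'mould':(385,500,210,320),'rack':(205,315,215,315)},
        's':{'gate':(345,440,240,285),'off':(365,425,200,240),'mould':(165,295,125,235)}}[n]
  for k,(a,b,r,s) in wins.items():
    w=np.zeros(z.shape,bool);w[r:s,a:b]=1
    lo,hi={'gate':(.085,.12),'off':(.085,.12),'purple':(.08,.12),'mould':(.05,.075),'rack':(.023,.036)}[k]
    m=w&(z>lo)&(z<hi)
    if m.sum()>5: print(k,rect(P,m),'z',np.nanpercentile(z[m],[5,50,95]).round(4))
    if k=='mould':
      m=w&(z>.030)&(z<.042); print(' lip',rect(P,m))
      m=w&(z>.007)&(z<.017); print(' base',rect(P,m))
c=load('s');cv2.imwrite('pics/crop.png',cv2.resize(c['image'][140:310,320:490],None,fx=3,fy=3,interpolation=3))
E
```

```text
t cam [ 0.41833361 -0.00597157  1.2314277 ] 619.2069723825838
gate (array([567.9, 170.1]), array([ 13.5, 119.6]), 20.0, 520) z [0.0899 0.1022 0.1063]
off (array([490.6, 136.6]), array([12.3, 75.2]), 19.9, 308) z [0.0916 0.1022 0.1058]
purple (array([353.3, 158.1]), array([ 12. , 119.9]), 17.8, 445) z [0.0912 0.0945 0.0982]
mould (array([ 510.9, -191.8]), array([115.4, 123.7]), 79.4, 1516) z [0.0562 0.0619 0.0656]
 lip (array([ 521.2, -193.8]), array([150.3, 144.4]), 79.4, 725)
 base (array([ 538.4, -207.7]), array([192.2, 212.6]), 80.1, 3104)
rack (array([529.6, 152.6]), array([135.3, 130.3]), 19.9, 3143) z [0.0259 0.0298 0.0336]
s cam [1.00545008 0.2890298  0.81988627] 526.0351318303781
gate (array([569.7, 171.6]), array([ 14.8, 119.3]), 20.7, 874) z [0.0873 0.1006 0.1035]
off (array([492.4, 137.9]), array([15.9, 74.8]), 21.7, 505) z [0.0868 0.1001 0.1031]
mould (array([ 511.8, -190.1]), array([118.6, 124.8]), 79.2, 1461) z [0.0516 0.0599 0.0626]
 lip (array([ 530.1, -201.9]), array([149.2, 145.1]), 86.8, 993)
 base (array([ 524.9, -192.7]), array([172.3, 166.1]), 79.5, 2065)
```

View pics/crop.png

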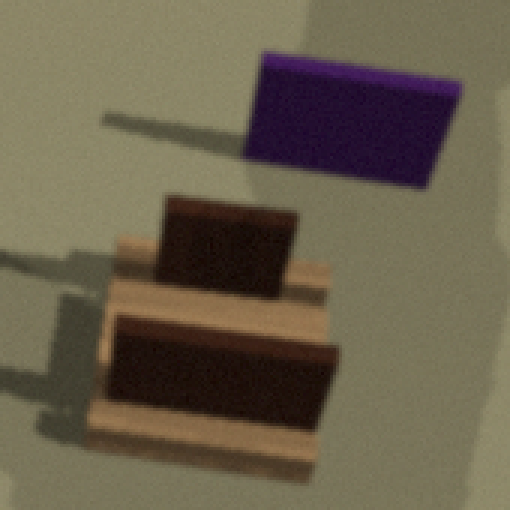

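The crop confirms the choice: the wide dark board is at crop (220,370), in the groove nearer the camera. The narrow one at (225,245) and the purple one at (350,120) are left alone. Both views agree within 2 mm, and the heights and sizes fit the text. Next I check the mould and the gate with the wrist camera.

```bash
cat >> h.py <<'E'
from scipy.spatial.transform import Rotation as Ro
def q(deg):  # tool down, tool y along world azimuth deg
    a=np.radians(deg);y=np.array([np.cos(a),np.sin(a),0]);z=np.array([0,0,-1.]);x=np.cross(y,z)
    return Ro.from_matrix(np.c_[x,y,z]).as_quat()
def frame(deg): a=np.radians(deg);return np.array([[np.cos(a),-np.sin(a)],[np.sin(a),np.cos(a)]])
E
python3 - <<'E'
from h import *
from bench import *
def pickq(p,d):
    best=[]
    for k in (0,180):
        j=inverse_kinematics(p,q(d+k)); 
        if j is not None: best.append((abs(j[5]),k))
    print(best); return q(d+min(best)[1])
o=Ro.from_quat(current_orientation()).as_matrix();print('tool y',o[:,1])
for name,p,d in(('m',[.53,-.20,.36],-10.6),('g',[.54,.155,.36],20)):
    move_ptp(p,pickq(p,d)); sleep(.2)
    c=capture('wrist'); np.savez('w%s.npz'%name,**{k:c[k] for k in('image','range_z','intrinsics','R','t')})
    cv2.imwrite('pics/w%s.png'%name,c['image']); print(name,current_joint_pos(),current_clock())
    P=cloud(c);z=P[...,2];f=frame(d)
    bands={'m':{'walls':(.055,.07),'lip':(.031,.042),'seal':(.018,.029)},'g':{'boards':(.088,.115),'rack':(.024,.036)}}[name]
    for k,(lo,hi) in bands.items():
        m=(z>lo)&(z<hi); n,l,s,_=cv2.connectedComponentsWithStats(m.astype(np.uint8))
        for i in range(1,n):
            if s[i,4]>250: print(k,rect(P,l==i),'z',np.median(z[l==i]).round(4),s[i,:4])
E
```

```text
tool y [ 3.94698454e-01 -9.18810712e-01 -8.11948585e-05]
[(np.float64(0.29776200287165633), 0), (np.float64(2.8438306507181377), 180)]
m [-4.83996360e-01  2.17012039e-01  1.37695925e+00 -7.95410995e-05
  1.54809537e+00 -2.97716065e-01] 3.0917
walls (array([ 510.6, -191.2]), array([114. , 123.1]), 79.2, 4509) z 0.0614 [241 139 119 107]
lip (array([ 589.7, -205.7]), array([148.3,   4.2]), 79.4, 525) z 0.0351 [370 122   7 133]
lip (array([ 493.1, -214.6]), array([ 65.6, 135.6]), 41.8, 280) z 0.0365 [258 154  98  75]
lip (array([ 742.8, -235.5]), array([85.2, 31.9]), 63.7, 297) z 0.0367 [495 158  48  74]
lip (array([ 786. , -256.9]), array([73.9, 38.7]), 62.9, 415) z 0.0367 [524 166  50  66]
lip (array([ 510.6, -190.6]), array([34.2, 39.6]), 79.3, 1087) z 0.0353 [284 175  36  31]
seal (array([ 579.6, -203.6]), array([112. ,  13.3]), 79.2, 1086) z 0.0233 [356 139  14  98]
seal (array([ 744.7, -234.6]), array([86.9, 33.9]), 60.8, 294) z 0.0235 [491 157  49  73]
seal (array([ 510.7, -190.1]), array([69.1, 85.2]), 79.2, 3372) z 0.0253 [265 158  75  61]
seal (array([ 786.5, -257.4]), array([7
[... 621 characters left out ...]
 162. ]), array([  1.6, 119.1]), 17.7, 416) z 0.03 [163  75   9 113]
rack (array([528.7, 154.3]), array([ 70.6, 129.2]), 19.9, 6866) z 0.0294 [278 133  64 114]
rack (array([586.9, 175.5]), array([ 17.5, 129.6]), 22.5, 1294) z 0.0294 [355 133  17 114]
rack (array([474.6, 134.3]), array([ 18.5, 128.1]), 19.8, 1209) z 0.0294 [250 134  20 113]
rack (array([768.8, 200. ]), array([52.9, 21.2]), 86.2, 297) z 0.0301 [500 201  32  43]
rack (array([ 508.7, -197.9]), array([53.7, 84. ]), 79.4, 1728) z 0.0262 [172 409  71  53]
rack (array([ 594.6, -175.9]), array([91.3,  4.6]), 79.4, 264) z 0.0334 [257 414  35  51]
rack (array([ 497.3, -230.7]), array([ 4.2, 79.3]), 79.7, 373) z 0.0298 [164 439  56  26]
```

All three sources agree. The slot is at (579.5,-203.9), yaw -10.7°, seal top 23.5 mm. The gate is at (568,171.3), yaw 19.9°, top 102.5 mm. Grasp and lift next.

```bash
python3 - <<'E'
from h import *
from bench import *
Q=q(19.9);g=[.568,.1713]
move_ptp(g+[.20],Q); servo_line(g+[.072],rate=.12,contact_N=8); print(current_position())
move_gripper(0.0); print('gap',current_finger_gap(),current_grip_force(),current_clock())
servo_line(g+[.22],rate=.12); sleep(.2)
print('gap',current_finger_gap(),current_grip_force(),current_force())
S=np.array([.5795,-.2039]);QM=q(-10.7)
move_ptp([*S,.24],QM); sleep(.3); print(current_position(),current_clock())
for n in('top','scene','wrist'):
    c=capture(n);cv2.imwrite(f'pics/h_{n}.png',c['image']);P=cloud(c)
    np.savez(f'h_{n}.npz',**{k:c[k] for k in('image','range_z','intrinsics','R','t')})
    r=silhouettes(n,'gate')
    for d in r[:3]:
        L=(P-np.r_[S,0])@np.block([[frame(-10.7),np.zeros((2,1))],[0,0,1]]);m=d['region']
        p=L[m];p=p[np.isfinite(p[:,0])]
        print(n,d['conf'].__round__(2),np.round(d['xy']),m.sum(),np.nanpercentile(p,[1,50,99],axis=0).round(4).tolist() if len(p) else '')
E
```

```text
[0.56869303 0.17145283 0.07278534]
gap 0.011915639347413833 29.999518990516663 7.7333
gap 0.011698592669649475 29.99945819377899 [-0.893402    0.61402215 -0.67181663]
[ 0.57971101 -0.20304604  0.23999154] 11.0167
top 0.96 [260. 357.] 455 [[-0.3182, 0.2602, 0.002], [-0.2878, 0.3106, 0.0945], [-0.2585, 0.3645, 0.0993]]
top 0.6 [434. 214.] 272 [[-0.0066, 0.0342, 0.1878], [-0.0056, 0.0494, 0.2507], [0.0041, 0.0603, 0.2741]]
scene 0.81 [194. 122.] 1838 [[-0.005, -0.0575, 0.1765], [0.0064, 0.0248, 0.2235], [0.0078, 0.0619, 0.2709]]
scene 0.62 [433. 177.] 2446 [[-0.3141, 0.2648, -0.0007], [-0.2846, 0.3171, 0.0562], [-0.2559, 0.3684, 0.0956]]
scene 0.31 [393. 221.] 1359 [[-0.2205, 0.2886, 0.0002], [-0.1457, 0.3217, 0.074], [-0.1259, 0.3538, 0.104]]
wrist 0.75 [323. 268.] 9562 [[-0.0058, -0.0419, 0.204], [0.0, 0.0244, 0.2705], [0.006, 0.0607, 0.2719]]
```

```bash
python3 - <<'E'
from h import *
d=np.load('h_scene.npz');c={k:d[k] for k in d};P=cloud(c);S=np.array([.5795,-.2039])
L=P.copy();L[...,:2]=(P[...,:2]-S)@frame(-10.7)
m=(abs(L[...,0])<.014)&(abs(L[...,1])<.07)&(L[...,2]>.165)&(L[...,2]<.265)
p=L[m];p=p[p[:,0]>.002]
a,r,_,_=np.linalg.lstsq(np.c_[p[:,1],p[:,2]-.22,np.ones(len(p))],p[:,0],rcond=None);print('face yaw,tilt,x',a.round(4),len(p))
b=[(y,np.percentile(p[abs(p[:,1]-y)<.005,2],1)) for y in np.arange(-.05,.056,.01)];b=np.array(b)
print('bottom slope',np.polyfit(b[:,0],b[:,1],1).round(4)); 
for z in(.185,.20,.215):
  k=p[abs(p[:,2]-z)<.006,1];print(np.percentile(k,[.5,99.5]).round(4))
cv2.imwrite('pics/hc.png',cv2.resize(c['image'][40:260,90:330],None,fx=3,fy=2.7))
E
```

```text
face yaw,tilt,x [-0.0072  0.008   0.0067] 1496
bottom slope [-0.0024  0.1765]
[-0.0585  0.0614]
[-0.0551  0.0614]
[-0.0563  0.0613]
```

View pics/hc.png

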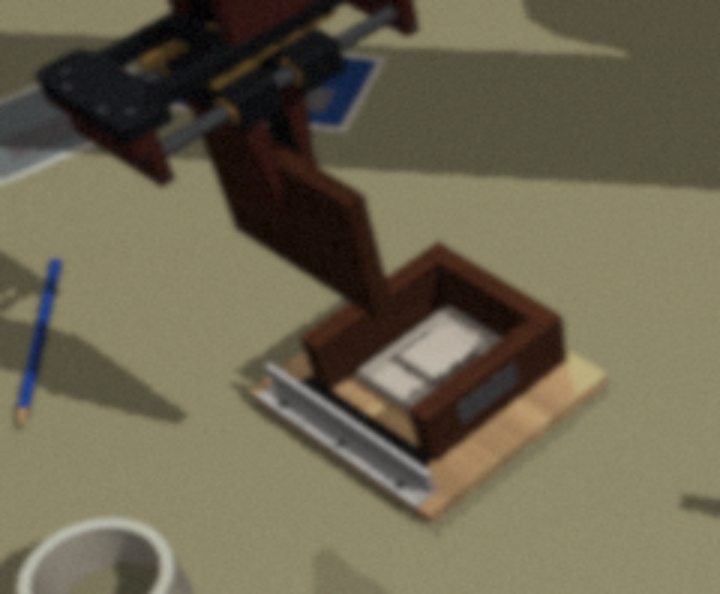

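The board is held upright and square (crop (300,240), above the slot at (350,430)). It is centred within about 1.5 mm and its lower edge is 63.5 mm below the TCP. I'll lower it to just above the lip, feel for the wall ends, back off 2.5 mm, then insert.

```bash
python3 - <<'E'
from h import *
from bench import *
S=np.array([.5795,-.2039]);F=frame(-10.7);Q=q(-10.7)
W=lambda x,y,z:[*(S+F@[x,y]),z]
loc=lambda:np.r_[(np.array(current_position()[:2])-S)@F,current_position()[2]].round(4)
servo_line(W(.002,-.0015,.20),Q,rate=.1)
print(servo_line(W(.002,-.0015,.110),rate=.08,contact_N=6),loc(),current_force())
r=servo_line(W(-.009,-.0015,.110),rate=.012,contact_N=3);print('wall',r,loc(),current_force().round(2))
x0=loc()[0]
sleep(.1);print(loc(),current_force().round(2),current_clock())
if r:
    servo_line(W(x0+.0028,-.0015,.110),rate=.02);sleep(.2);print(loc(),current_force().round(2),current_finger_gap())
E
```

```text
False [ 0.0025 -0.0016  0.1106] [-0.24109374 -0.48588305 -1.4175577 ]
wall True [-0.0025 -0.0015  0.1099] [ 1.89  0.2  -0.73]
[-0.0025 -0.0015  0.1097] [ 1.28 -0.88  0.33] 13.7833
[-0.     -0.0014  0.1098] [-0.34  0.04 -0.96] 0.012141572131411477
```

```bash
python3 - <<'E'
from h import *
from bench import *
S=np.array([.5795,-.2039]);F=frame(-10.7)
W=lambda x,y,z:[*(S+F@[x,y]),z]
loc=lambda:np.r_[(np.array(current_position()[:2])-S)@F,current_position()[2]].round(4)
r=servo_line(W(0,-.0015,.0895),rate=.03,contact_N=7);print(r,loc(),current_force().round(2))
if not r or loc()[2]<.091:
  r=servo_line(W(0,-.0015,.074),rate=.012,contact_N=15);print(r,loc(),current_force().round(2))
  sleep(.3);print(loc(),current_force().round(2),current_finger_gap(),current_clock())
c=capture('scene');P=cloud(c);L=P.copy();L[...,:2]=(P[...,:2]-S)@F
m=(abs(L[...,0])<.014)&(abs(L[...,1])<.065)&(abs(L[...,1])>.02)&(L[...,2]>.075)&(L[...,2]<.125)
for s in(1,-1):
  p=L[m&(s*L[...,1]>0)];print('top edge',s,np.percentile(p[:,2],[95,99]).round(4),np.percentile(p[:,1],[1,99]).round(4))
c2=capture('wrist');P=cloud(c2);z=P[...,2];L=P.copy();L[...,:2]=(P[...,:2]-S)@F
m=(abs(L[...,0])<.02)&(abs(L[...,1])<.07)&(z>.10)&(z<.13)&(abs(L[...,1])>.015);p=L[m];print('wrist top',len(p),np.percentile(p,[2,50,98],axis=0).round(4))
cv2.imwrite('pics/in.png',cv2.resize(c['image'][60:260,120:330],None,fx=3,fy=2.9))
E
```

```text
False [ 0.0001 -0.0015  0.0896] [ 0.55  0.14 -1.1 ]
True [ 0.0002 -0.0015  0.0821] [-1.78  0.54  7.97]
[ 0.0002 -0.0016  0.0822] [-0.66  0.22  6.69] 0.01172725067244243 16.225
top edge 1 [0.1132 0.1141] [0.0203 0.0598]
top edge -1 [0.0962 0.0976] [-0.0608 -0.0289]
wrist top 7102 [[-0.0055 -0.043   0.1112]
 [ 0.0002  0.0312  0.1127]
 [ 0.006   0.0582  0.114 ]]
```

View pics/in.png

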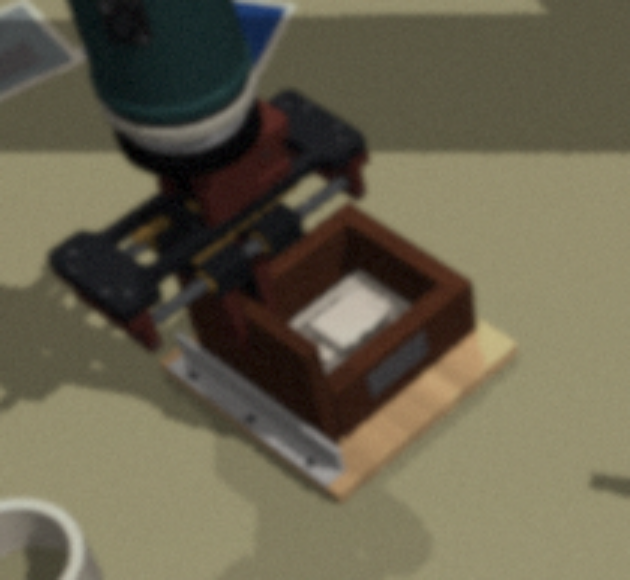

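The board is in the slot behind the lip and square (crop (270,340)). The static force of about 7.8 N suggests the seal isn't quite on its stop, so I press further until the force rises stiffly.

```bash
python3 - <<'E'
from h import *
from bench import *
S=np.array([.5795,-.2039]);F=frame(-10.7)
W=lambda x,y,z:[*(S+F@[x,y]),z]
loc=lambda:np.r_[(np.array(current_position()[:2])-S)@F,current_position()[2]].round(4)
for z in(.0815,.0810,.0805,.0800,.0795,.0790):
    r=servo_line(W(0,-.0015,z),rate=.006,contact_N=25);sleep(.2);f=current_force();print(z,r,loc(),f.round(2),current_clock())
    if f[2]>15 or r: break
c2=capture('wrist');P=cloud(c2);z=P[...,2];L=P.copy();L[...,:2]=(P[...,:2]-S)@F
m=(abs(L[...,0])<.02)&(abs(L[...,1])<.07)&(z>.10)&(z<.13)&(abs(L[...,1])>.015);p=L[m];print('wrist top',np.percentile(p,[2,50,98],axis=0).round(4),current_grip_force(),current_finger_gap())
E
```

```text
0.0815 False [ 0.0003 -0.0016  0.0822] [-1.02  1.19  7.38] 16.775
0.081 False [ 0.0003 -0.0016  0.0819] [-1.87  1.67  9.36] 17.225
0.0805 False [ 0.0003 -0.0016  0.0819] [-3.33  1.48 12.31] 17.675
0.08 False [ 0.0004 -0.0016  0.0819] [-3.44  1.29 15.91] 18.125
wrist top [[-0.0053 -0.0431  0.111 ]
 [ 0.0003  0.0312  0.1124]
 [ 0.0062  0.0582  0.1137]] 30.011387765407562 0.01160994881942517
```

The force now rises without any travel (7 → 16 N, z stuck at 81.9 mm), so the seal is on its stop. The board top at 112.4 mm puts the lower edge about 6 mm above the slot floor, and the grip hasn't slipped. Handing in.

```bash
python3 -c "
from bench import *
print(current_force(),current_grip_force());print(close_job())"
```

```text
[-3.69520891  1.72795265 16.65145448] 30.011387765407562
the job is handed in; nothing more can be done
None
```

The wide board is in the slot, centred and square, and pressed down onto the seal's stop with about 17 N while still gripped at 30 N; the job is handed in at about 18 s, but the judge's result was not shown.

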